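Hold the light-box shutter open on the mark for an eyepiece check

TASK

Check the loose eyepiece for dust: stand it upright in the round window recess on top of the small grey light box and let go of it while the shutter is still shut. Then pull the box's spring-return shutter handle out until its index lines up with the steel rider on the graduated strip, and hold it there; the program finishes while still holding the handle on the mark. Do not shift the rider, knock the eyepiece over or disturb the other things on the desk.

Things in the scene. Friction and masses are not known exactly. Their poses are not given: they have to be found in the camera images.
- eyepiece: black eyepiece standing upright on the desk, loose, 40 mm across its lower body, 41 mm high, stepped to a narrower barrel on top; origin at the centre of its underside, z up
- light_box: small grey light box fixed on the desk, 84 x 84 x 50 mm high, with a low grey guide bed (132 mm long, 72 mm wide, 8 mm high, ends 172 mm from the box centre) reaching out from its front; origin on the desk under the centre of the box, its -x axis is the way the shutter handle pulls out (along the bed), +y the side with the graduated strip, z up
- window (a point): centre of the clear window on top of the light box, 46 mm above the desk: floor of a round recess 53 mm in diameter and 4 mm deep, in which the eyepiece stands
- shutter (a joint): how far the shutter is pulled out, m: 0 shut (spring pulls it home), grows along the light box's -x to a stop at 0.068; the spring pulls back with about 3.3 N when shut and 110 N/m more, so 6 to 10 N at the mark. Let go, it snaps shut
- handle (a point): grip point of the black upright shutter handle: paddle 12 mm thick along the pull, 26 mm wide across it, from 30 to 72 mm above the desk; this point lies on its centre line 55 mm above the desk. Shut, the handle stands 88 mm from the box centre along -x (46 mm off the front of the box). Below 31 mm it stands on an steel carriage 18 mm along the pull and 38 mm across
- index (a point): tip of the small steel index finger on the foot of the handle, 24 mm to the light box's +y side of the handle's centre line; moves with the handle; axes as the light box
- mark (a point): tip of the steel rider's pointer, the mark: the index must come level with it along the pull direction. The rider is a steel clip 10 x 18 mm, up to 23 mm above the desk, on the graduated strip beside the bed, set anew each time 28 to 60 mm beyond the shut index; held by friction only, axes as the light box
- microscope: the tall fixed microscope (about 0.5 m high with its camera and cable), to be gone round, never touched: it stands between x 0.42 and 0.72, y -0.15 and 0.10; the work lies to the left (+y) of it, so an arm that comes from the right must swing across in front of it, with the gripper's centre nearer the robot than x 0.36
- objective_case: bystander: white pot with black lid, 36 mm across, 52 mm high; origin at the centre of its underside
- tally_counter: bystander: round light hand counter lying on the desk, 74 x 52 x 26 mm; origin at the centre of its underside
- dust_cap: bystander: black round cap, 34 mm across, 12 mm high; origin at the centre of its underside

How it is judged:
On the way, in this order (a step that is already met when the one before it is completed fails the run):
1. the eyepiece stands upright in the window recess, let go, with the shutter still shut (distance between eyepiece and window below 0.0085 m and z of eyepiece in the frame of window below 0.002 m and angle between eyepiece's own z axis and vertical below 0.05 rad and contact force between the fingers and eyepiece below 0.1 N and value of joint shutter below 0.005 m), for 0.2 s.
2. the shutter is pulled out to the rider (x of index in the frame of mark between -0.004 and 0.004 m and contact force between the fingers and shutter above 1.5 N), for 0.3 s.
At the end, for the whole second after the job is handed in: The fingers hold the shutter handle still, its index within 4 mm of the rider's pointer along the pull, nothing else bearing on the shutter; the eyepiece stands upright (within 0.05 rad) flat on the window inside the recess, at rest and untouched (all of step 2 and velocity of joint shutter between -0.01 and 0.01 m/s and contact force between each of shutter, the arm, the fingers and eyepiece below 0.1 N and contact force between shutter and objective_case below 0.1 N and contact force between shutter and tally_counter below 0.1 N and contact force between shutter and dust_cap below 0.1 N and distance between eyepiece and window below 0.0085 m and z of eyepiece in the frame of window below 0.002 m and angle between eyepiece's own z axis and vertical below 0.05 rad and linear speed of eyepiece below 0.02 m/s); the arm keeps its last pose, push and grip.
It fails at once if the rider was shifted (distance of mark from where it was at the start of the episode above 0.003 m).
It fails at once if the eyepiece was knocked over (angle between eyepiece's own z axis and vertical above 0.7 rad).
It fails at once if another thing on the desk was disturbed (distance of any of objective_case, tally_counter, dust_cap from where it was at the start of the episode above 0.03 m).
It also fails if it takes over 54 s, if anything falls off the work surface, if the arm or the gripper's body presses on something with over 40 N, if the wrist force passes 120 N, or if a joint passes its speed limit or range.

ROBOT

A 7-joint arm with a two-finger parallel gripper is mounted at the origin on a cart in front of the work surface, level with it; the furniture and walls round the work are solid. World frame = base frame: x ahead of the robot, y to its left, z up, the work surface at z = 0. Lengths are in m, angles in rad, forces in N, time in s.
With the tool pointing down it reaches from about 0.425 to 0.95 m from the base axis. Payload 4.7 kg.
Tool frame: the origin (TCP) lies midway between the tips of the shut fingers; the grasp point (between the pads) lies 19 mm behind it (env.hold_point_z is the distance from the TCP to the grasp point, in m); z points along the fingers, y is the line along which they close (so a half turn about z gives the same grasp; the last joint's range is limited). The gripper opens to 87 mm and grips with 3 to 60 N. Pads are 19 mm wide; open, the fingers measure 117 mm over their backs; the gripper's body (75 mm by 190 mm) begins 51 mm behind the grasp point.
Start: joints at [-1.329, 0.469, -0.049, 1.532, 0.024, 1.141, -0.082], TCP at [0.181, 0.65, 0.223] pointing down, gripper open.
Joint ranges: [-2.59, 2.59], [-0.33, 1.99], [-1.39, 1.29], [0.1, 2.45], [-1.04, 4.18], [0.21, 1.99], [-2.66, 2.66]. Speed limits (rad/s): [2.57, 2.57, 3.14, 3.14, 3.14, 3.14, 3.14].

INTERFACE

Orientations are given as a rotation vector (axis times angle).
In Python, from plant import env, viewer gives the robot as it stands (env), with the cameras (viewer).
- The arm moves only by the tool shift_gripper, called after ">>>" by a JSON object that holds its "method" and its "body". Schema: {"type":"object","properties":{"increments":{"type":"array","items":{"type":"object","properties":{"r":{"type":"array","items":{"type":"number"},"minItems":3,"maxItems":3},"d":{"type":"array","items":{"type":"number"},"minItems":3,"maxItems":3},"jaw":{"type":"number"}},"additionalProperties":false,"required":["jaw"]},"minItems":1,"maxItems":12},"grip_force":{"type":"number"},"only":{"type":"string"},"quiet":{"type":"boolean"},"lines":{"type":"string"}},"required":["increments"],"additionalProperties":false}. increments is a list of rows, 1 to 12 of them, each an object with the fields r (a list: a rotation vector rx, ry, rz in normalised numbers (1 is 2 pi rad)), d (a list: dx, dy, dz in shares of 1 m (1.0 is 1 m)), jaw (the finger opening in m); a field left out counts as zero (the opening has to be given); each row is the pose to reach, as a shift and turn from the pose commanded when the call began, along the tool's axes at that moment; what a row does not reach only later rows make up. A row lasts 1/8 s, in which the tool goes at most 0.0625 m and 0.188 rad, less where a joint would pass 70% of its speed; a pose out of reach is approached as far as the arm can. The fingers move at their own pace and stop on an object; grip_force is the grip in N (left out, the last holds). Time passes only in rows, so rows that do not move let the fingers close. The tool returns the time, the measured TCP pose, the force, the opening and the grip force at its end. only (a regular expression) keeps the lines of the reply that match it, lines (a string "A,B") keeps lines A to B, and quiet returns only ok. A shift or turn number past 1, either way, is cut back to 1. Input that does not fit is refused with a message, and nothing moves.
- env.get_state(): the state, without advancing time (a new reading comes with each control period).
- viewer.camera(name): name is "scene" or "side" or "wrist"; returns a dict with "image" (400x640x3 uint8, blue, green, red), "vfov" (degrees; the focal length in pixels is half the picture's height over the tangent of half this angle, whatever the lens; pixels are square), "cx", "cy" (the principal point, pixels), "rvec" (rotation vector, rad) and "tvec" (3), from world to camera coordinates, as OpenCV has them; the wrist camera has in their place "tool_from_camera" (4x4, takes a point from camera to tool coordinates, whose origin is the TCP and whose axes are the flange's). Camera axes: x right, y down, z forward; pixel columns grow to the right and rows downward; lengths in m; the calibration is good to about 2 mm. A picture is of the moment at which its call begins: read the wrist's pose just before it. There is no depth.
- env.job_done(): hands the job in; it is judged then, once.
The state is a dict: "clock": time; "joints": joint angles; "joint_velocities": joint speeds; "effort": joint torques, N m; "tcp_pos": TCP position; "ee_rot": TCP orientation; "ft_force": force on the tool from outside, world axes, zero at the start; "moment": the same for the moment, N m; "grip_width": finger opening in m; "gripper_force": force on a finger pad.
Only numpy, scipy, OpenCV 4.12 (cv2) and the standard library are available. Lean on these libraries where they do the work, as an engineer would, in place of code of your own. Each camera call takes 0.05 s, during which the arm holds its last target. There are 200 camera calls.

## Working session

There is one attempt and no reset: what is moved stays moved. The work goes in short steps, Python scripts to look and compute and a tool call to move; the robot and the scene stay as the last step left them, time stands still between calls to the robot, and variables do not carry over. Pictures are saved under pics/ and viewed, at most 15 in all, crops included, and the job is handed in when it is done.

```bash
ls; mkdir -p pics
```

Create h.py:
```python
import numpy as np, cv2
from scipy.spatial.transform import Rotation as R
from plant import env, viewer
def cam(name):
    s=env.get_state(); c=viewer.camera(name); h,w=c['image'].shape[:2]
    f=h/2/np.tan(np.radians(c['vfov'])/2)
    if name=='wrist':
        T=np.array(c['tool_from_camera']); Rt=R.from_rotvec(s['ee_rot']).as_matrix()
        Rw=Rt@T[:3,:3]; o=Rt@T[:3,3]+np.array(s['tcp_pos'])
    else:
        Rc=R.from_rotvec(np.ravel(c['rvec'])).as_matrix(); Rw=Rc.T; o=-Rc.T@np.ravel(c['tvec'])
    return dict(im=c['image'],f=f,cx=c['cx'],cy=c['cy'],Rw=Rw,o=o)
def ray(c,u,v):
    d=c['Rw']@np.array([(u-c['cx'])/c['f'],(v-c['cy'])/c['f'],1]); return d/np.linalg.norm(d)
def plane(c,u,v,z):
    d=ray(c,u,v); return c['o']+d*(z-c['o'][2])/d[2]
def tri(obs):
    A=0;b=0
    for c,u,v in obs:
        d=ray(c,u,v); P=np.eye(3)-np.outer(d,d); A=A+P; b=b+P@c['o']
    p=np.linalg.solve(A,b); return p,[np.linalg.norm(np.cross(ray(c,u,v),p-c['o'])) for c,u,v in obs]
def proj(c,p):
    q=c['Rw'].T@(np.array(p)-c['o']); return c['cx']+c['f']*q[0]/q[2],c['cy']+c['f']*q[1]/q[2]
import pickle
def save(c,n): pickle.dump(c,open(f'pics/{n}.pkl','wb')); cv2.imwrite(f'pics/{n}.png',c['im'])
def load(n): return pickle.load(open(f'pics/{n}.pkl','rb'))
```

Run:
```python
from h import *
for n in('scene','side','wrist'):
    c=cam(n); save(c,n+'0'); print(n,c['o'].round(3),c['Rw'][:,2].round(2),c['f'])
s=env.get_state(); print(s, env.hold_point_z)
```

```text
pics
plant.py
scene [ 0.06  -0.369  0.74 ] [ 0.42  0.63 -0.65] 429.71117623207175
side [-0.034  0.982  0.632] [ 0.46 -0.71 -0.54] 390.7225127808275
wrist [0.112 0.669 0.384] [ 0.25 -0.07 -0.97] 275.8376210995293
{'clock': 0.15, 'joints': array([-1.32890531,  0.46927604, -0.048595  ,  1.53342908,  0.02410767,
        1.14101282, -0.08229519]), 'joint_velocities': array([-0.0004248 , -0.00357275, -0.000675  , -0.00371248, -0.00145149,
        0.00075996,  0.00068467]), 'effort': array([ 4.72747142e-04, -5.08428562e+01, -8.08620849e-02, -2.36419702e+01,
       -6.13661483e-02,  3.56282364e-02,  9.74446311e-05]), 'tcp_pos': array([0.18041852, 0.64995476, 0.22172307]), 'ee_rot': array([-4.23985766e-01, -3.11269664e+00,  2.40637897e-03]), 'ft_force': array([0.18617695, 0.65235728, 0.33183594]), 'moment': array([ 0.01008693, -0.0061368 , -0.02494576]), 'gripper_force': 0.0, 'grip_width': 0.08723693766192729} 0.0187
```

View pics/scene0.png

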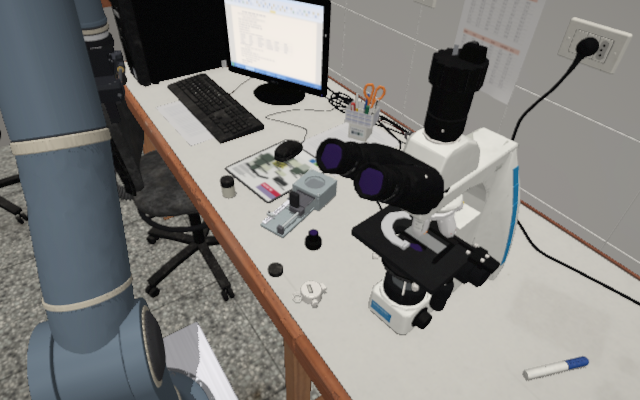

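View pics/side0.png

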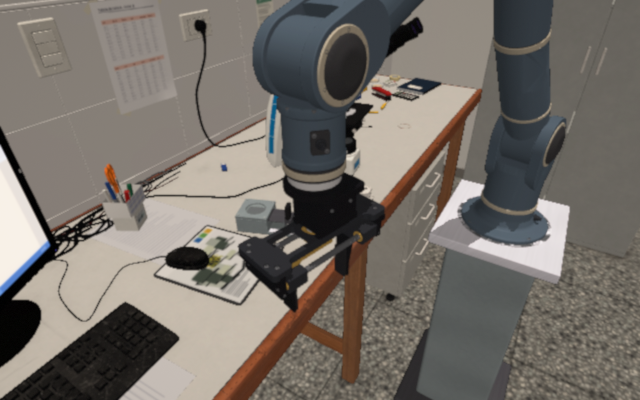

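The scene picture shows the light box at about (315,188), the handle at (295,200), the eyepiece at (313,238), the pot at (228,187), the cap at (275,270) and the counter at (312,292). In the side view the gripper hides the bed and the box top is at (258,208).

Run:
```python
from h import *
c=load('scene0')
for n,u,v,z in [('eye',313,247,0),('boxwin',315,181,.046),('handle',295,193,.072),('bedend',272,228,0.008),('pot',228,195,0),('cap',275,271,.006),('ctr',312,292,.013)]: print(n,plane(c,u,v,z).round(3))
im=c['im'][150:310,210:390]; cv2.imwrite('pics/c1.png',cv2.resize(im,None,fx=4.4,fy=3.75*4.4/3.75*0.85,interpolation=cv2.INTER_CUBIC)[:600])
```

```text
eye [0.453 0.201 0.   ]
boxwin [0.563 0.359 0.046]
handle [0.476 0.318 0.072]
bedend [0.399 0.301 0.008]
pot [0.366 0.481 0.   ]
cap [0.34  0.182 0.006]
ctr [0.374 0.086 0.013]
```

View pics/wrist0.png

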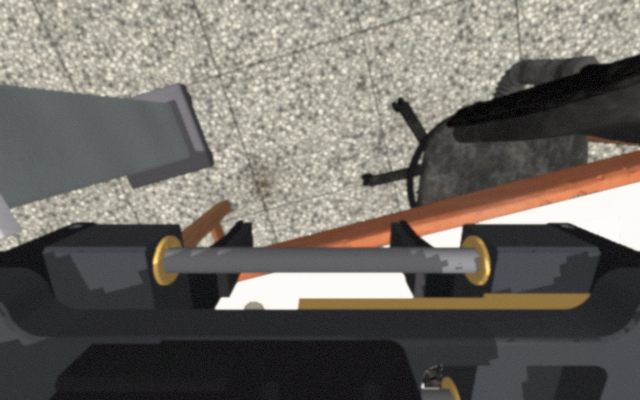

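The wrist camera sits on the robot side of the fingers and looks down; it sees only the floor and the desk edge for now. The fingers appear at rows 225–300, so I'll go over the work area with the closing axis along the bed.

Add to h.py:
```python
def shift(p,yaw):
    "tool-axes shift to TCP p with closing axis at yaw (deg, mod 180), pointing down"
    s=env.get_state(); R0=R.from_rotvec(s['ee_rot']); best=None
    for k in(0,180):
        a=np.radians(yaw+k); y=np.array([np.cos(a),np.sin(a),0]); z=np.array([0,0,-1.])
        Rt=R.from_matrix(np.c_[np.cross(y,z),y,z]); r=(R0.inv()*Rt).as_rotvec()
        if best is None or np.linalg.norm(r)<np.linalg.norm(best): best=r
    print('rot',best.round(4),'d',R0.inv().apply(np.array(p)-s['tcp_pos']).round(4),'t',s['clock'],'tcp',np.round(s['tcp_pos'],4))
```

Run:
```python
from h import *
shift([.50,.24,.28],25)
```

```text
rot [-1.400e-03  7.000e-04  8.637e-01] d [-0.4176 -0.3096 -0.0578] t 0.15 tcp [0.1804 0.65   0.2217]
```

The manual's scale: turns go in shares of 2 pi rad. Converting my numbers, 0.864 rad / 6.2832 = 0.1375.

>>> {"method": "shift_gripper", "body": {"increments": [{"r": [0,0,0.0159],"d": [-0.04,-0.03,-0.058],"jaw": 0.087},{"r": [0,0,0.1375],"d": [-0.418,-0.31,-0.058],"jaw": 0.087},{"r": [0,0,0.1375],"d": [-0.418,-0.31,-0.058],"jaw": 0.087},{"r": [0,0,0.1375],"d": [-0.418,-0.31,-0.058],"jaw": 0.087},{"r": [0,0,0.1375],"d": [-0.418,-0.31,-0.058],"jaw": 0.087},{"r": [0,0,0.1375],"d": [-0.418,-0.31,-0.058],"jaw": 0.087},{"r": [0,0,0.1375],"d": [-0.418,-0.31,-0.058],"jaw": 0.087},{"r": [0,0,0.1375],"d": [-0.418,-0.31,-0.058],"jaw": 0.087},{"r": [0,0,0.1375],"d": [-0.418,-0.31,-0.058],"jaw": 0.087},{"r": [0,0,0.1375],"d": [-0.418,-0.31,-0.058],"jaw": 0.087},{"r": [0,0,0.1375],"d": [-0.418,-0.31,-0.058],"jaw": 0.087}]}}

```text
clock: 1.52
tcp_pos: [0.4997, 0.2407, 0.2802]
ee_rot: [-1.687, -2.649, 0.0]
ft_force: [0.1, 0.6, -0.0]
grip_width: 0.0872
gripper_force: 0.0
```

Run:
```python
from h import *
for n in('scene','side','wrist'): save(cam(n),n+'1')
print(load('wrist1')['o'],load('wrist1')['Rw'])
a=load('scene1')['im'][150:350,210:410]; b=load('side1')['im'][150:350,180:480]
cv2.imwrite('pics/v1.png',np.vstack([np.hstack([load('wrist1')['im'][:, :400],cv2.resize(a,(400,400))])]))
cv2.imwrite('pics/v2.png',cv2.resize(b,(798,532),interpolation=cv2.INTER_CUBIC))
```

```text
[0.4692835  0.30605944 0.44288081] [[ 9.04621497e-01  4.11463808e-01  1.11164207e-01]
 [ 4.26215840e-01 -8.73352614e-01 -2.35786491e-01]
 [ 6.79430782e-05  2.60677474e-01 -9.65425942e-01]]
```

View pics/wrist1.png

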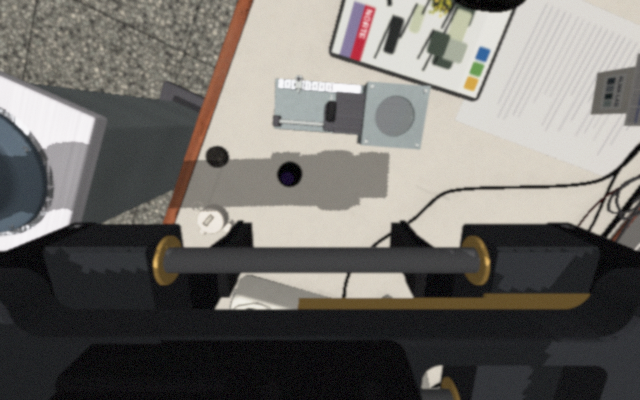

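View pics/v2.png

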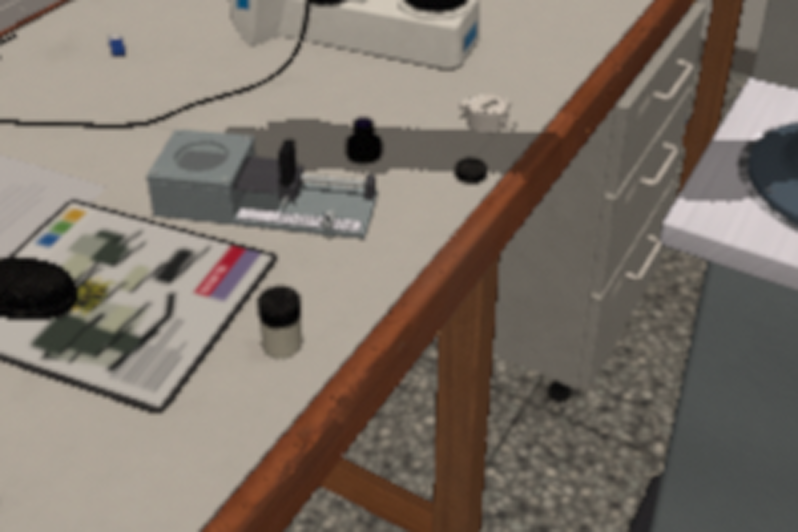

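The wrist picture shows the box window at (395,116), the handle at (331,110), the eyepiece at (289,174), and the rider on the strip near (297,84). The side crop shows the window at full-picture (256,208), the eyepiece barrel top at (316,196) and the handle at (288,209).

Run:
```python
from h import *
w=load('wrist1'); s=load('side1'); sc=load('scene1')
def blob(c,x0,y0,x1,y1,fn):
    roi=c['im'][y0:y1,x0:x1]; m=fn(roi).astype(np.uint8)
    n,l,st,ce=cv2.connectedComponentsWithStats(m); i=1+np.argmax(st[1:,4]); 
    return ce[i]+[x0,y0],st[i]+np.array([x0,y0,0,0,0])
dark=lambda r:r.max(2)<60
purple=lambda r:(r[...,0].astype(int)-r[...,1]>15)
E={}
for n,c,b in(('w',w,(270,155,310,195)),('s',s,(305,190,330,215))):
    for m,f in(('dark',dark),('purple',purple)):
        try:E[n+m]=blob(c,*b,f);print(n,m,E[n+m])
        except Exception as e:print(n,m,e)
print('win',tri([(w,395,116),(s,256,208.3)]))
print('win plane',plane(w,395,116,.046),plane(s,256,208.3,.046))
print('eye lens',tri([(w,*E['wpurple'][0]),(s,*E['spurple'][0])]))
for n,(u,v) in dict(handle=(331,110)).items(): print(n,plane(w,u,v,.072))
a=w['im'][65:160,262:442]; cv2.imwrite('pics/v3.png',cv2.resize(a,None,fx=4.4,fy=4.4,interpolation=cv2.INTER_CUBIC))
```

```text
w dark (array([289.29555556, 173.73777778]), array([278, 162,  24,  24, 450]))
w purple (array([286.95555556, 177.85925926]), array([281, 172,  13,  13, 135]))
s dark (array([316.33898305, 203.58757062]), array([310, 195,  14,  17, 177]))
s purple (array([315.85714286, 196.28571429]), array([314, 196,   5,   2,   7]))
win (array([0.55719908, 0.35288788, 0.04695407]), [np.float64(0.0024930862512724337), np.float64(0.0024930862512722593)])
win plane [0.55958177 0.35439574 0.046     ] [0.55551042 0.35121266 0.046     ]
eye lens (array([0.45865254, 0.20787627, 0.03511232]), [np.float64(1.2119232715717345e-05), np.float64(1.2119232715639734e-05)])
handle [0.47555217 0.32263341 0.072     ]
```

View pics/v3.png

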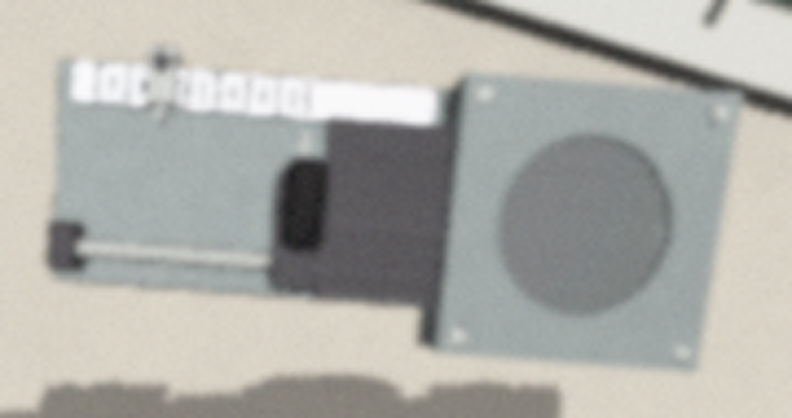

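The crop shows the window at (586,224), box screws at (485,92), (722,112), (458,335), (683,352), the handle top at (304,205), the index at (305,140) and the rider pointer at (161,118), in crop pixels (÷4.4 + (262,65)).

Run:
```python
from h import *
w=load('wrist1'); s=load('side1'); g=lambda u,v,z: plane(w,262+(u+.5)/4.4-.5,65+(v+.5)/4.4-.5,z)
A,B,C,D=[g(*p,.05) for p in((485,92),(722,112),(458,335),(683,352))]
print('centre',(A+B+C+D)/4,'sides',[np.linalg.norm(a-b).round(4) for a,b in((A,B),(C,D),(A,C),(B,D))])
d=(B-A)+(D-C)+np.array([1,0,0])*0; e=(A-C)+(B-D)
print('yaw',np.degrees(np.arctan2(d[1],d[0])),np.degrees(np.arctan2(-e[0],e[1])))
p,q=g(62,280,.008),g(420,303,.008); print('bed yaw',np.degrees(np.arctan2(*(q-p)[1::-1])))
h=g(304,205,.072); win=g(586,224,.046); print('handle',h,'win',win,np.linalg.norm((h-win)[:2]))
i,m=g(305,140,.022),g(161,118,.022); print('idx',i,'mark',m,i-m,np.linalg.norm(i-m))
print('eye z0.01',plane(w,289.3,173.7,.012))
for z in(.012,.02): print('side body',plane(s,316.3,204.5,z))
```

```text
centre [0.55859901 0.35398093 0.05      ] sides [np.float64(0.0726), np.float64(0.0724), np.float64(0.0726), np.float64(0.0723)]
yaw 20.858169873079866 21.085761129971452
bed yaw 21.64159681737095
handle [0.47585309 0.32113452 0.072     ] win [0.55901489 0.35483086 0.046     ] 0.08972919834088558
idx [0.46817074 0.34168741 0.022     ] mark [0.42271545 0.32777123 0.022     ] [0.04545528 0.01391619 0.        ] 0.04753780662622525
eye z0.01 [0.45875398 0.21007896 0.012     ]
side body [0.45425978 0.21333511 0.012     ]
side body [0.44794964 0.22326568 0.02      ]
```

Run:
```python
from h import *
shift([.458,.209,.12],21)
```

```text
rot [-0.0005 -0.0005  0.0726] d [-0.0119 -0.0512  0.1603] t 1.675 tcp [0.4994 0.2415 0.2803]
```

Converted, 0.073 rad / 6.2832 = 0.0116.

>>> {"method": "shift_gripper", "body": {"increments": [{"r": [0,0,0.0116],"d": [-0.012,-0.051,0.03],"jaw": 0.087},{"r": [0,0,0.0116],"d": [-0.012,-0.051,0.09],"jaw": 0.087},{"r": [0,0,0.0116],"d": [-0.012,-0.051,0.15],"jaw": 0.087},{"r": [0,0,0.0116],"d": [-0.012,-0.051,0.16],"jaw": 0.087},{"r": [0,0,0.0116],"d": [-0.012,-0.051,0.16],"jaw": 0.087}]}}

```text
clock: 2.3
tcp_pos: [0.4597, 0.2084, 0.1212]
ee_rot: [1.782, 2.587, 0.001]
ft_force: [-0.6, 0.3, -0.3]
grip_width: 0.0871
gripper_force: 0.0
```

Run:
```python
from h import *
w=cam('wrist'); save(w,'wrist2')
print('tool->eye pix',proj(w,[.458,.209,.041]),proj(w,[.458,.209,.0]))
r=w['im'][120:230,200:420]; m=(r.max(2)<60).astype(np.uint8)
n,l,st,ce=cv2.connectedComponentsWithStats(m)
print([(st[i]+[200,120,0,0,0],ce[i]+[200,120]) for i in range(1,n) if st[i,4]>80])
shift([.458,.209,.010],21)
```

```text
tool->eye pix (np.float64(319.1455865963022), np.float64(199.04251951963414)) (np.float64(319.36529349045827), np.float64(188.30498080871084))
[(array([200, 156,  24,  33, 643]), array([210.14463453, 172.18195956])), (array([ 302,  172,   37,   39, 1146]), array([320.08551483, 190.66143106])), (array([231, 221,  21,   9, 136]), array([241.75735294, 225.84558824])), (array([392, 221,  20,   9, 131]), array([400.51908397, 225.85496183]))]
rot [ 0.003  -0.0006 -0.0028] d [ 0.0012 -0.0026  0.1122] t 2.35 tcp [0.4605 0.2086 0.1222]
```

View pics/wrist2.png

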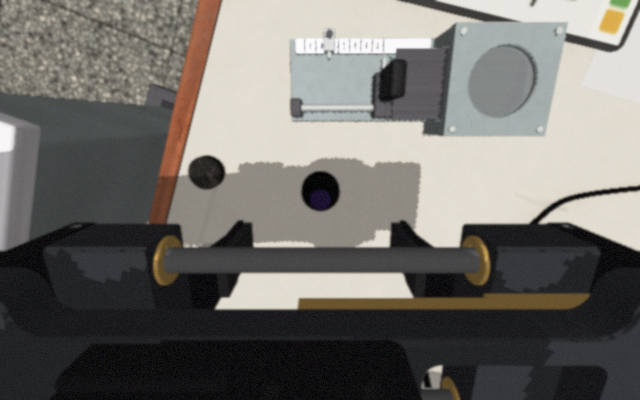

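The eyepiece is seen at (320,191), centred between the fingers, and its lens matches the prediction (319,199); the window is now at about (502,82). I descend and grip.

>>> {"method": "shift_gripper", "body": {"increments": [{"d": [0,0,0.04],"jaw": 0.087},{"d": [0,0,0.08],"jaw": 0.087},{"d": [0,0,0.11],"jaw": 0.087},{"d": [0,0,0.11],"jaw": 0.087},{"d": [0,0,0.11],"jaw": 0.03},{"d": [0,0,0.11],"jaw": 0.03},{"d": [0,0,0.11],"jaw": 0.03},{"d": [0,0,0.11],"jaw": 0.03}], "grip_force": 20}}

```text
clock: 3.35
tcp_pos: [0.4595, 0.2077, 0.0111]
ee_rot: [1.784, 2.586, 0.002]
ft_force: [-0.2, 0.2, -0.6]
grip_width: 0.0547
gripper_force: 0.0
```

Run:
```python
from h import *
w=load('wrist2'); w1=load('wrist1')
def circ(c,x0,y0,x1,y1):
    r=cv2.resize(c['im'][y0:y1,x0:x1],None,fx=4,fy=4,interpolation=cv2.INTER_CUBIC)
    b=r[...,0].astype(int)-r[...,2]; return r,b
# window: less bluish-green than the lid -> channel difference mask
for n,c,b in(('w1',w1,(368,92,424,140)),('w2',w,(460,40,545,122))):
    r=c['im'][b[1]:b[3],b[0]:b[2]].astype(int); g=r.sum(2); 
    t,m=cv2.threshold((g/3).astype(np.uint8),0,255,cv2.THRESH_OTSU+cv2.THRESH_BINARY_INV)
    cs,_=cv2.findContours(m,cv2.RETR_EXTERNAL,cv2.CHAIN_APPROX_NONE); k=max(cs,key=cv2.contourArea); e=cv2.fitEllipse(k); print(n,t,np.array(e[0])+b[:2],e[1])
    p=np.array(e[0])+b[:2]; print(plane(c,*p,.046)); globals()[n]=(c,*p)
print(tri([globals()['w1'],w2] if 0 else [w1,w2]))
```

```text
w1 147.0 [394.73915672 115.53558731] (38.39887619018555, 41.66468811035156)
[0.5589528  0.35478269 0.046     ]
w2 150.0 [502.70994568  80.20239639] (64.307373046875, 77.34794616699219)
[0.5599906  0.35593118 0.046     ]
(array([0.55793569, 0.35441415, 0.05007513]), [np.float64(0.00016315124389632056), np.float64(0.00016315124389623112)])
```

>>> {"method": "shift_gripper", "body": {"increments": [{"jaw": 0.02},{"jaw": 0.02},{"jaw": 0.02},{"jaw": 0.02}], "grip_force": 20}}

```text
clock: 3.85
tcp_pos: [0.4592, 0.2075, 0.0105]
ee_rot: [-1.784, -2.586, -0.0]
ft_force: [0.6, -0.1, 1.1]
grip_width: 0.0373
gripper_force: 20.0
```

```bash
python3 -c "
from h import *
shift([.459,.2085,.13],21); shift([.5587,.3547,.13],21)"
```

```text
rot [ 0.     -0.0001 -0.0035] d [ 1.000e-03  1.000e-04 -1.195e-01] t 3.85 tcp [0.4592 0.2075 0.0105]
rot [ 0.     -0.0001 -0.0035] d [ 0.1023  0.1452 -0.1194] t 3.85 tcp [0.4592 0.2075 0.0105]
```

>>> {"method": "shift_gripper", "body": {"increments": [{"d": [0,0,-0.03],"jaw": 0.02},{"d": [0,0,-0.07],"jaw": 0.02},{"d": [0.01,0.01,-0.12],"jaw": 0.02},{"d": [0.05,0.06,-0.12],"jaw": 0.02},{"d": [0.085,0.11,-0.12],"jaw": 0.02},{"d": [0.102,0.145,-0.12],"jaw": 0.02},{"d": [0.102,0.145,-0.12],"jaw": 0.02},{"d": [0.102,0.145,-0.12],"jaw": 0.02}], "grip_force": 20}}

```text
clock: 4.85
tcp_pos: [0.5578, 0.3531, 0.1297]
ee_rot: [-1.785, -2.585, 0.004]
ft_force: [0.3, -0.2, -1.4]
grip_width: 0.0372
gripper_force: 20.0
```

Run:
```python
from h import *
w=cam('wrist'); save(w,'wrist3'); s=cam('side'); save(s,'side3')
cv2.imwrite('pics/v4.png',np.vstack([cv2.resize(w['im'][200:320,200:440],(560,280),interpolation=cv2.INTER_CUBIC),cv2.resize(s['im'][140:260,180:400],(560,305),interpolation=cv2.INTER_CUBIC)]))
T=R.from_rotvec(env.get_state()['ee_rot']); t=env.get_state()['tcp_pos']
for z in(.03,-0.01): print(proj(w,t+np.array([0,0,z])),proj(s,t+np.array([0,0,z])))
shift([.5587,.3547,.0575],21)
```

```text
(np.float64(320.2718409161581), np.float64(259.7142548828003)) (np.float64(250.22996909330658), np.float64(170.51323953373276))
(np.float64(320.54789310295575), np.float64(230.38977328136593)) (np.float64(251.93672994659565), np.float64(184.28930650620114))
rot [-0.0014  0.0005 -0.0048] d [0.0015 0.0016 0.0728] t 4.95 tcp [0.5579 0.3528 0.1303]
```

View pics/v4.png

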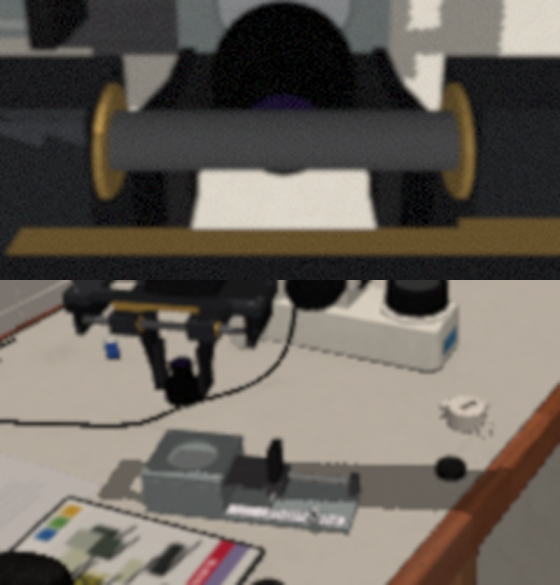

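The eyepiece hangs upright between the fingers, its body centre near (321,232) in the wrist view against a predicted (320,230–240). In the side view it is above the box, whose window is clear. Lowering it.

>>> {"method": "shift_gripper", "body": {"increments": [{"d": [0.001,0.0015,0.03],"jaw": 0.02},{"d": [0.001,0.0015,0.055],"jaw": 0.02},{"d": [0.001,0.0015,0.066],"jaw": 0.02},{"d": [0.001,0.0015,0.07],"jaw": 0.02},{"d": [0.001,0.0015,0.073],"jaw": 0.02},{"d": [0.001,0.0015,0.0735],"jaw": 0.02}], "grip_force": 20}}

```text
clock: 5.7
tcp_pos: [0.56, 0.356, 0.0577]
ee_rot: [1.784, 2.586, 0.002]
ft_force: [0.0, -0.7, -1.4]
grip_width: 0.0372
gripper_force: 20.0
```

Run:
```python
from h import *
save(cam('wrist'),'wrist4'); save(cam('side'),'side4'); c=cam('scene'); save(c,'scene4')
w=load('wrist4')['im'][180:330,200:440]; s=load('side4')['im'][180:240,220:340]
cv2.imwrite('pics/v5.png',np.hstack([cv2.resize(w,(400,300)),cv2.resize(s,(400,300),interpolation=cv2.INTER_CUBIC)]))
```

```text
(no output)
```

View pics/v5.png

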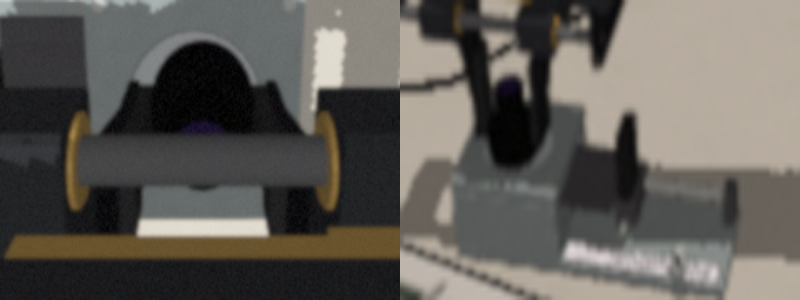

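The wrist view shows the recess crescent round the eyepiece: it sits about 2 mm too near the camera and 1 mm right of centre, inside the rim. The side view shows it upright over the recess. I correct that, lower the last millimetre and release.

>>> {"method": "shift_gripper", "body": {"increments": [{"d": [-0.0015,-0.001,0],"jaw": 0.02},{"d": [-0.0015,-0.001,0.001],"jaw": 0.02},{"d": [-0.0015,-0.001,0.0015],"jaw": 0.02},{"d": [-0.0015,-0.001,0.0015],"jaw": 0.02}], "grip_force": 20}}

```text
clock: 6.35
tcp_pos: [0.5594, 0.3538, 0.0565]
ee_rot: [-1.784, -2.586, -0.0]
ft_force: [-1.8, -0.7, 5.6]
grip_width: 0.0374
gripper_force: 20.0
```

```bash
sleep 0; python3 -c "
from h import *
shift([.5587,.3547,.0565],21)"
```

```text
rot [ 0.0001 -0.0001 -0.0037] d [ 0.0011 -0.0003  0.    ] t 6.35 tcp [0.5594 0.3538 0.0565]
```

Contact (5.6 N) at TCP height 0.0565, exactly the window height expected. Releasing, then rising.

>>> {"method": "shift_gripper", "body": {"increments": [{"jaw": 0.055},{"jaw": 0.06},{"jaw": 0.065},{"jaw": 0.065},{"d": [0,0,-0.02],"jaw": 0.065},{"d": [0,0,-0.06],"jaw": 0.065},{"d": [0,0,-0.1],"jaw": 0.065},{"d": [0,0,-0.1],"jaw": 0.065}], "grip_force": 20}}

```text
clock: 7.35
tcp_pos: [0.5619, 0.3553, 0.1611]
ee_rot: [1.783, 2.583, 0.014]
ft_force: [-0.1, 0.5, -0.5]
grip_width: 0.0649
gripper_force: 0.0
```

Run:
```python
from h import *
for n in('wrist','side'): save(cam(n),n+'5')
w=load('wrist5')['im'][100:250,200:440]; s=load('side5')['im'][170:230,230:326]
cv2.imwrite('pics/v6.png',np.hstack([cv2.resize(w,(400,250)),cv2.resize(s,(400,250),interpolation=cv2.INTER_CUBIC)]))
```

```text
(no output)
```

View pics/v6.png

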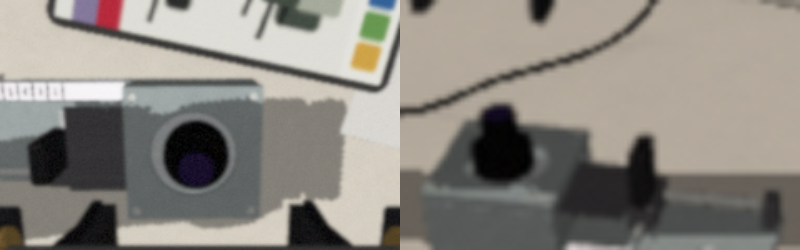

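The eyepiece stands upright in the recess with an even ring round it (wrist crop centre (197,153)), and the handle is still at the shut position. Now on to the handle.

```bash
python3 -c "
from h import *
shift([.476,.3225,.12],21)"
```

```text
rot [ 0.0016 -0.0008 -0.0035] d [-0.0001 -0.0893  0.0367] t 7.45 tcp [0.5594 0.3542 0.1569]
```

>>> {"method": "shift_gripper", "body": {"increments": [{"d": [0,-0.04,0],"jaw": 0.036},{"d": [0,-0.08,0],"jaw": 0.036},{"d": [0,-0.0893,0.03],"jaw": 0.036},{"d": [0,-0.0893,0.037],"jaw": 0.036},{"d": [0,-0.0893,0.037],"jaw": 0.036},{"d": [0,-0.0893,0.037],"jaw": 0.036}], "grip_force": 20}}

```text
clock: 8.2
tcp_pos: [0.4769, 0.3227, 0.1191]
ee_rot: [1.784, 2.585, 0.002]
ft_force: [0.6, 0.3, -0.2]
grip_width: 0.0363
gripper_force: 0.0
```

Run:
```python
from h import *
w=cam('wrist'); save(w,'wrist6'); t=env.get_state()['tcp_pos']
print(proj(w,[.476,.3225,.072]))
cv2.imwrite('pics/v7.png',cv2.resize(w['im'][120:260,200:440],(800,467),interpolation=cv2.INTER_CUBIC))
shift([.476,.3225,.040],21)
```

```text
(np.float64(319.4233866543558), np.float64(211.7944839549918))
rot [ 0.0015 -0.0002 -0.0039] d [ 0.     -0.001   0.0792] t 8.25 tcp [0.4768 0.3227 0.1192]
```

View pics/v7.png

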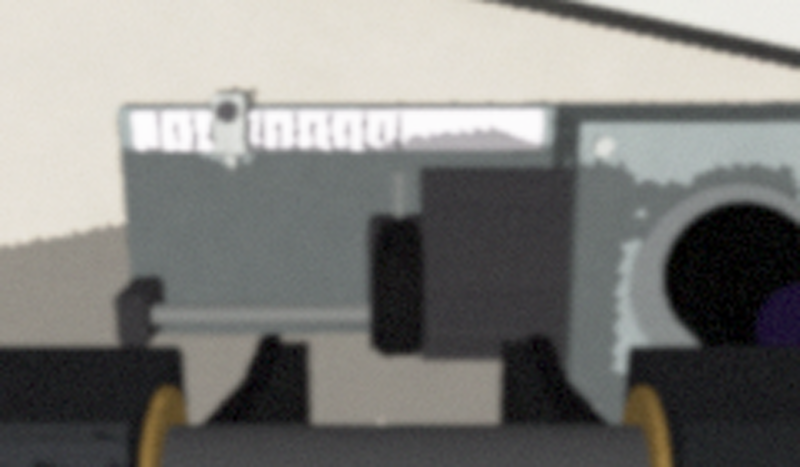

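The handle top is at picture (319,207), midway between the fingers; the index is at (319.7,177) and the rider pointer at (269.6,168). Next the travel by two wrist views, while descending.

Run:
```python
from h import *
a=load('wrist1'); b=load('wrist6'); b2=load('wrist2')
f=lambda u,v:(262+(u+.5)/4.4-.5,65+(v+.5)/4.4-.5)
g=lambda u,v:(200+(u+.5)/3.333-.5,120+(v+.5)/3.333-.5)
i,e1=tri([(a,*f(305,140)),(b,*g(399,190))]); m,e2=tri([(a,*f(161,118)),(b,*g(232,162))])
ax=np.array([np.cos(np.radians(21)),np.sin(np.radians(21)),0])
print(i,e1[0],m,e2[0],'travel',(i-m)@ax)
for z in(.015,.02,.025):
  for c,h,p,q in((a,f,(305,140),(161,118)),(b,g,(399,190),(232,162))): print(z,(plane(c,*h(*p),z)-plane(c,*h(*q),z))@ax)
```

```text
[0.46843776 0.34111276 0.02954116] 0.0002551185438600561 [0.42119538 0.32826798 0.0125487 ] 0.00047150613285883305 travel 0.04870770970868155
0.015 0.04821201208359212
0.015 0.048872041678753024
0.02 0.04764863075583625
0.02 0.04795571778951728
0.025 0.04708524942808032
0.025 0.047039393900281494
```

>>> {"method": "shift_gripper", "body": {"increments": [{"d": [0,0,0.04],"jaw": 0.036},{"d": [0,0,0.07],"jaw": 0.036},{"d": [0,0,0.079],"jaw": 0.036},{"d": [0,0,0.079],"jaw": 0.036},{"d": [0,0,0.079],"jaw": 0.0},{"d": [0,0,0.079],"jaw": 0.0},{"d": [0,0,0.079],"jaw": 0.0},{"d": [0,0,0.079],"jaw": 0.0}], "grip_force": 45}}

```text
clock: 9.25
tcp_pos: [0.4754, 0.3224, 0.0401]
ee_rot: [-1.783, -2.586, 0.0]
ft_force: [-2.3, -0.5, 5.8]
grip_width: 0.0115
gripper_force: 45.0
```

>>> {"method": "shift_gripper", "body": {"increments": [{"d": [0,-0.006,0],"jaw": 0.0},{"d": [0,-0.016,0],"jaw": 0.0},{"d": [0,-0.026,0],"jaw": 0.0},{"d": [0,-0.036,0],"jaw": 0.0},{"d": [0,-0.044,0],"jaw": 0.0},{"d": [0,-0.0475,0],"jaw": 0.0},{"d": [0,-0.0475,0],"jaw": 0.0},{"d": [0,-0.0475,0],"jaw": 0.0}], "grip_force": 45}}

```text
clock: 10.25
tcp_pos: [0.4342, 0.3066, 0.0402]
ee_rot: [1.782, 2.583, 0.01]
ft_force: [7.3, 2.4, -3.2]
grip_width: 0.0116
gripper_force: 45.1
```

Run:
```python
from h import *
s=env.get_state(); print(np.linalg.norm((s['tcp_pos']-np.array([.4754,.3224,.0401]))[:2]))
for n in('wrist','side'): save(cam(n),n+'7')
w=load('wrist7')['im'][130:250,240:400]; v=load('side7')['im'][170:250,240:346]
cv2.imwrite('pics/v8.png',np.hstack([cv2.resize(w,(400,300),interpolation=cv2.INTER_CUBIC),cv2.resize(v,(400,300),interpolation=cv2.INTER_CUBIC)]))
```

```text
0.044082944718309085
```

View pics/v8.png

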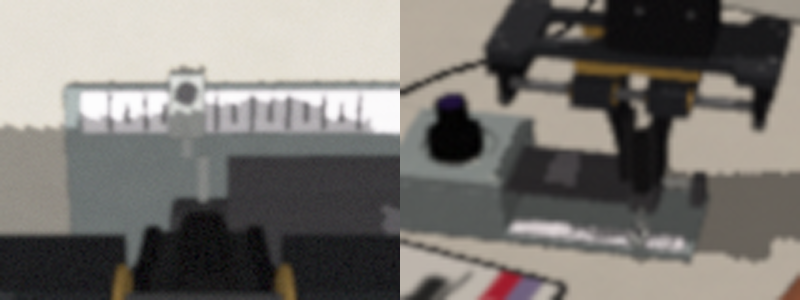

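The shutter is out 44 mm; the index at crop x=204 is 17 crop pixels (6.8 px, about 4.5 mm) short of the pointer at x=187, which agrees with the measured total of about 48.5 mm. The eyepiece still stands in the recess.

>>> {"method": "shift_gripper", "body": {"increments": [{"d": [0,-0.0025,0],"jaw": 0.0},{"d": [0,-0.0045,0],"jaw": 0.0},{"d": [0,-0.0045,0],"jaw": 0.0},{"d": [0,-0.0045,0],"jaw": 0.0},{"d": [0,-0.0045,0],"jaw": 0.0}], "grip_force": 45}}

```text
clock: 10.98
tcp_pos: [0.4303, 0.3052, 0.0402]
ee_rot: [1.782, 2.582, 0.011]
ft_force: [8.5, 2.7, -3.7]
grip_width: 0.0115
gripper_force: 45.1
```

Run:
```python
from h import *
s=env.get_state(); print(np.linalg.norm((s['tcp_pos']-np.array([.4754,.3224,.0401]))[:2]))
for n in('wrist','side'): save(cam(n),n+'8')
w=load('wrist8')['im'][130:250,240:400]; v=load('side8')['im'][170:250,240:346]
cv2.imwrite('pics/v9.png',np.hstack([cv2.resize(w,(400,300),interpolation=cv2.INTER_CUBIC),cv2.resize(v,(400,300),interpolation=cv2.INTER_CUBIC)]))
```

```text
0.04828135537486491
```

View pics/v9.png

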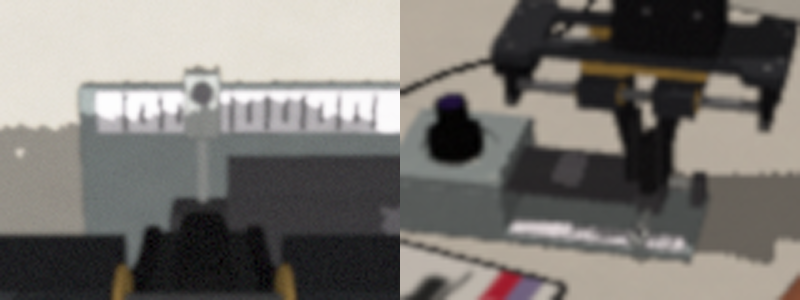

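The index and pointer now meet at crop x≈203, and the eyepiece is upright and untouched. I hold briefly and hand in.

>>> {"method": "shift_gripper", "body": {"increments": [{"jaw": 0.0},{"jaw": 0.0},{"jaw": 0.0},{"jaw": 0.0}], "grip_force": 45}}

```text
clock: 11.58
tcp_pos: [0.4303, 0.3051, 0.0402]
ee_rot: [1.782, 2.582, 0.011]
ft_force: [7.9, 2.8, -3.2]
grip_width: 0.012
gripper_force: 45.1
```

```bash
python3 -c "
from plant import env, viewer
print(env.job_done())"
```

```text
the job is handed in; nothing more can be done
None
```

The job is handed in at 11.6 s, with no verdict returned: the eyepiece stands upright in the window recess, and the gripper holds the shutter handle with its index level with the rider's pointer in the last wrist picture.

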